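Clear both anti-theft labels of a coffee tin at the till

TASK

The flat coffee tin carries a hidden anti-theft label on its front (the broad face with the paper label, nearest the cap) and another on its plain back. Lay the front flat against the middle of the till's sloping black pad, foot down near the pad's lip, and keep it there about a second; then turn the tin round and do the same with the back. Finally stand the tin upright in the wooden tray and let go, never dropping it and leaving the other things on the counter where they are.

Things in the scene. Friction and masses are not known exactly. Their poses are not given: they have to be found in the camera images.
- tin: Loose flat bare-metal tin, upright, 0.3 kg: 42 mm thick (its x), 60 wide (y), 140 tall (z). Origin: centre of its underside, z up. Front broad face at x = -21 mm, with a pale paper label; bare back at x = +21. A dark round cap, 19 mm across, 9 high, sits off-centre on top near the front edge (x = -9.5). Grip the 60 mm width by the narrow sides: both broad faces stay free.
- tin_front (a point): Middle of the tin's front face, 70 mm above its foot, at tin (-21, 0, 70) mm; same axes as the tin.
- tin_back (a point): Middle of the tin's back face, 70 mm above its foot, at tin (21, 0, 70) mm; same axes as the tin.
- pad: Flat black pad on the white label reader, leaning back 30 degrees from vertical, fixed. Origin: on its surface, middle of its lower edge at the lip, 22 mm above the counter. x up the slope (pad 105 mm long), y across (92 mm wide, housing 113), z normal, out of the surface. The lip: a 10 mm thick bar below x = 0, 110 mm wide, 16 mm proud of the surface (z 0 to 16 mm).
- reader: The whole label reader, a white wedge-shaped box 155 mm deep, 110 mm wide and 113 mm high, fixed. Origin: under its middle on the counter; the sloping pad faces its -x, the flat top (113 mm high) reaches to x = 100 mm behind the pad. z up.
- tray: Light wooden handing-over tray, fixed, 220 mm (its x) by 160 mm (its y) outside, with a rim 5 mm thick and 20 mm high; its floor is 8 mm above the counter. Origin: centre of its underside; z up.
- canister: Bystander: round white ceramic sugar jar with a steel lid, 70 mm across, 115 mm tall, loose. Origin: centre of underside.
- cups: Bystander: upright stack of pale paper cups, closed flat on top, 82 mm across, 139 mm tall, loose. Origin: centre of underside.
- jug: Bystander: small steel milk jug with a side handle at its +y, 80 mm across, 95 mm tall, loose. Origin: centre of underside.
- tamper: Bystander: dark steel coffee tamper standing on its disc, 58 mm across, 88 mm tall, loose. Origin: centre of underside.
- spoon: Bystander: steel spoon lying on the counter, 170 mm long (along its x), loose.
Not all that is in view belongs to the job. Of the things shaped like the tin, the metal one is meant.

How it is judged:
On the way, in this order (a step that is already met when the one before it is completed fails the run):
1. the tin's front lies flat on the sloping pad, near its middle, foot at the lip (z of tin_front in the frame of pad between -0.006 and 0.006 m and y of tin_front in the frame of pad between -0.02 and 0.02 m and x of tin_front in the frame of pad between 0.06 and 0.095 m and angle between the x axis of tin and the z axis of pad, either way round below 0.1 rad and angle between the z axis of tin and the x axis of pad, either way round below 0.15 rad and contact force between tin and pad above 0.3 N), for 0.5 s.
2. the tin, turned round, lies with its back flat on the pad in the same way (z of tin_back in the frame of pad between -0.006 and 0.006 m and y of tin_back in the frame of pad between -0.02 and 0.02 m and x of tin_back in the frame of pad between 0.06 and 0.095 m and angle between the x axis of tin and the z axis of pad, either way round below 0.1 rad and angle between the z axis of tin and the x axis of pad, either way round below 0.15 rad and contact force between tin and pad above 0.3 N), for 0.5 s.
At the end, for the whole second after the job is handed in: The tin stands upright (within 4.5 degrees) on the floor of the wooden tray, inside its rim, released and at rest, after its front and then its back each lay on the pad for 0.5 s (flat within 5.7 degrees, touching, within 20 mm of the middle sideways, foot at most 25 mm above the lip) (z of tin in the frame of tray between 0.004 and 0.014 m and x of tin in the frame of tray between -0.09 and 0.09 m and y of tin in the frame of tray between -0.06 and 0.06 m and angle between tin's own z axis and vertical below 0.08 rad and linear speed of tin below 0.02 m/s and contact force between tin and tray above 0.5 N).
It fails at once if the tin is dropped or thrown (it moves faster than 0.4 m/s with no finger touching it) (contact force between tin and the fingers below 0.05 N and linear speed of tin above 0.4 m/s).
It fails at once if a bystander (sugar jar, cups, jug, tamper, spoon) is shifted more than 40 mm or toppled (distance of any of canister, cups, jug, tamper, spoon from where it was at the start of the episode above 0.04 m or angle between any of canister, cups, jug, tamper's own z axis and vertical above 0.5 rad).
It also fails if it takes over 61 s, if anything falls off the work surface, if the arm or the gripper's body presses on something with over 40 N, if the wrist force passes 120 N, or if a joint passes its speed limit or range.

ROBOT

A 6-joint arm with a two-finger parallel gripper is mounted at the origin on the work surface. World frame = base frame: x ahead of the robot, y to its left, z up, the work surface at z = 0. Lengths are in m, angles in rad, forces in N, time in s.
With the tool pointing down it reaches from about 0.3 to 0.85 m from the base axis. Payload 5.4 kg.
Tool frame: the origin (TCP) lies on the centre line of the jaws, within the pads' length; the fingertips stand 19 mm ahead of it and the grasp point (between the pads) is the TCP; z points along the fingers, y is the line along which they close (so a half turn about z gives the same grasp; the last joint's range is limited). The gripper opens to 85 mm and grips with 20 to 120 N. Pads are 22 mm wide; open, the fingers measure 114 mm over their backs; the gripper's body (76 mm by 85 mm) begins 54 mm behind the grasp point. The pads swing forward as they close: fully open they stand 13 mm farther back than shut.
Start: joints at [-1.375, 0.158, 1.597, -0, 1.386, -0.21], TCP at [0.227, -0.528, 0.25] pointing down, gripper open.
Joint ranges: [-2.91, 2.91], [-0.94, 2.29], [0.18, 2.7], [-1.29, 4.43], [0.17, 2.64], [-3, 3]. Speed limits (rad/s): [2.57, 2.57, 3.14, 3.14, 3.14, 3.14].

INTERFACE

Orientations are given as a unit quaternion [w, x, y, z].
In Python, from plant import manip gives the robot as it stands. Calls block until the motion is done:
- manip.goto(position, orientation): joint-space move of the TCP to a pose.
- manip.move_straight(position, frame=None, rate=0.15): straight line of the TCP; frame=None keeps the orientation; rate is the mean speed in m/s.
- manip.move_joints(angles): joint-space move.
- manip.open() and manip.close(newtons=None): open the fingers fully, or close them until they stop; newtons is the grip in N (None keeps the last).
- manip.wait(seconds).
- manip.ik(position, orientation): joint angles nearest the present ones, or None.
- manip.get_obs(): the state.
- manip.grab_frame(name): name is "side" or "top"; returns a dict with "img" (384x512x3 uint8, blue, green, red), "K" (3x3 intrinsics, pixels), "R" (3x3) and "t" (3): a world point X has camera coordinates R X + t. Camera axes: x right, y down, z forward; pixel columns grow to the right and rows downward; lengths in m; the calibration is good to about 2 mm. A picture is of the moment at which its call begins. There is no depth.
A pose or a line that the arm cannot do raises manip.PlanningError and nothing moves.
- manip.finish_job(): hands the job in; it is judged then, once.
The state is a dict: "t": time; "q": joint angles; "joint_velocities": joint speeds; "tau": joint torques, N m; "position": TCP position; "tcp_rot": TCP orientation; "ft_force": force on the tool from outside, world axes, zero at the start; "moment": the same for the moment, N m; "opening": opening from 0.0 (shut) to 1.0 (fully open); "gripper_force": force on a finger pad.
Only numpy, scipy, OpenCV 4.12 (cv2) and the standard library are available. Lean on these libraries where they do the work, as an engineer would, in place of code of your own. Each camera call takes 0.05 s, during which the arm holds its last target. There are 200 camera calls.

## Working session

There is one attempt and no reset: what is moved stays moved. The work goes in short steps, each a Python script; the robot and the scene stay as the last script left them, time stands still between calls to the robot, and variables do not carry over. Pictures are saved under pics/ and viewed, at most 10 in all, crops included, and the job is handed in when it is done.

```bash
ls; mkdir -p pics; python3 - <<'E'
from plant import manip
import cv2,numpy as np
for n in("side","top"):
    f=manip.grab_frame(n); cv2.imwrite(f"pics/{n}0.png",f["img"]); np.savez(f"{n}.npz",**f)
    s=cv2.resize(f["img"],(800,600),interpolation=cv2.INTER_CUBIC); cv2.imwrite(f"pics/{n}0b.png",s)
    print(n,f["K"].tolist(),np.round(-f["R"].T@f["t"],3),np.round(f["R"],3).tolist())
E
```

```text
pics
side [[459.0315251179688, 0.0, 264.35001729258875], [0.0, 459.0315251179688, 191.93858101136598], [0.0, 0.0, 1.0]] [0.775 0.548 0.869] [[-0.95, 0.313, -0.008], [0.243, 0.717, -0.653], [-0.199, -0.622, -0.757]]
top [[410.33623167537127, 0.0, 248.81965104314793], [0.0, 410.33623167537127, 192.01991344158557], [0.0, 0.0, 1.0]] [ 0.411 -0.104  1.199] [[0.01, -1.0, -0.026], [-0.991, -0.006, -0.131], [0.131, 0.027, -0.991]]
```

View pics/side0b.png

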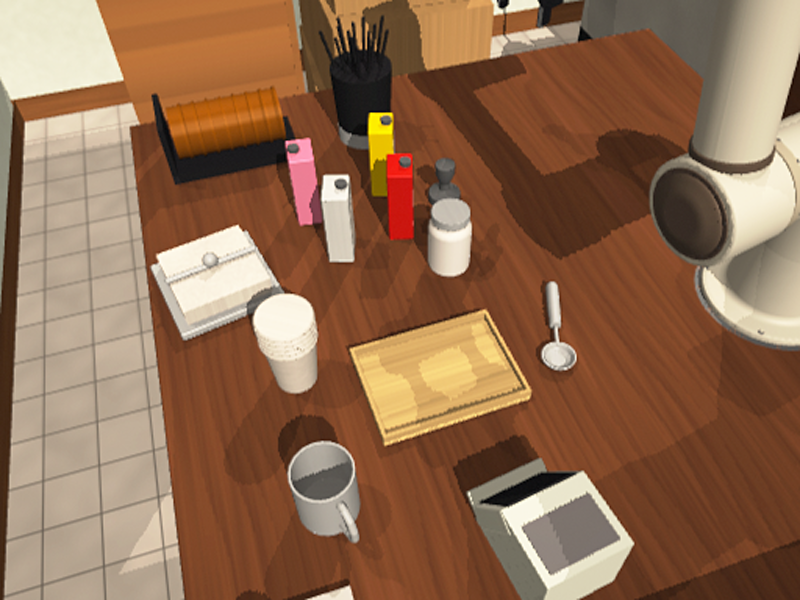

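View pics/top0b.png

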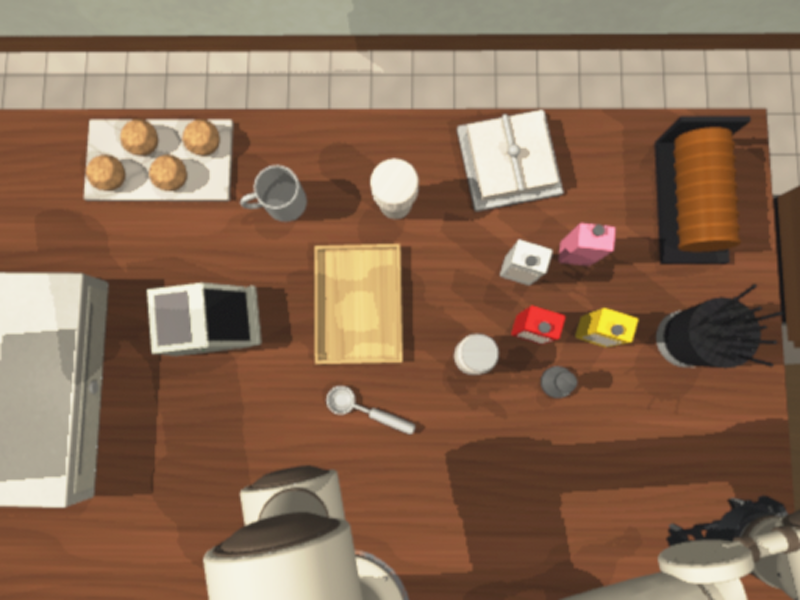

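Four tin-shaped candidates appear in the top view: pink (588,243), white/grey (526,262), red (540,325) and yellow (607,327). The grey one looks like bare metal with no printed colour, so I'll confirm it in an enlarged crop. The reader is at about (205,318) with its pad facing right (-y), and the tray is at about (358,303).

```bash
python3 - <<'E'
import cv2,numpy as np
s=cv2.imread("pics/side0.png");t=cv2.imread("pics/top0.png")
# crop A: side tins x 180..280,y 65..175 ; top tins x 310..410, y 135..245
def z(i,x,y,w,h,k): 
    return cv2.resize(i[y:y+h,x:x+w],None,fx=k,fy=k,interpolation=cv2.INTER_CUBIC)
cv2.imwrite("pics/a.png",np.hstack([z(s,190,95,66,80,6),z(t,310,145,66,80,6)]))
# crop B: top reader+tray
cv2.imwrite("pics/b.png",np.vstack([z(t,85,150,180,90,4.4),]))
cv2.imwrite("pics/c.png",z(s,215,190,200,150,4))
E
```

```text
(no output)
```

View pics/a.png

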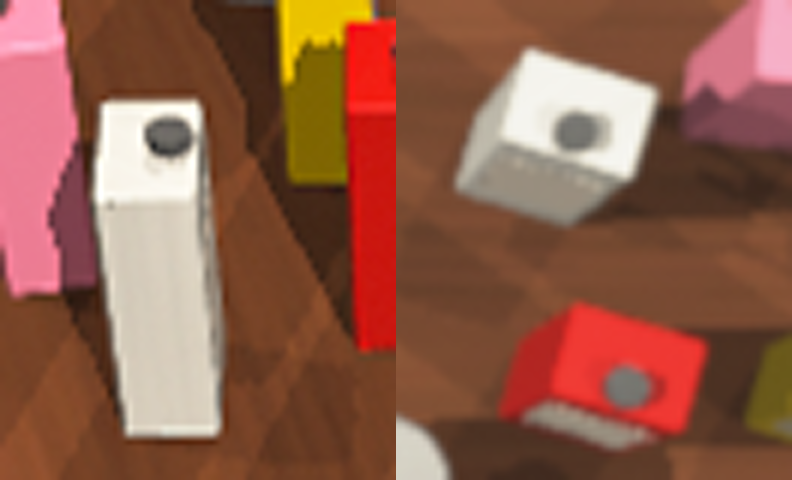

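View pics/b.png

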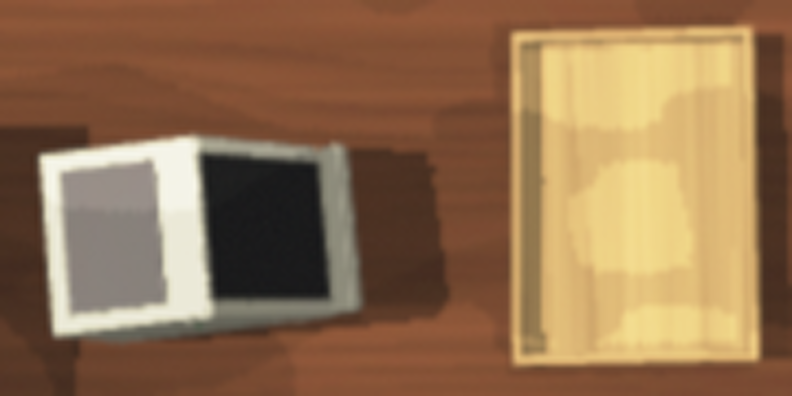

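View pics/c.png

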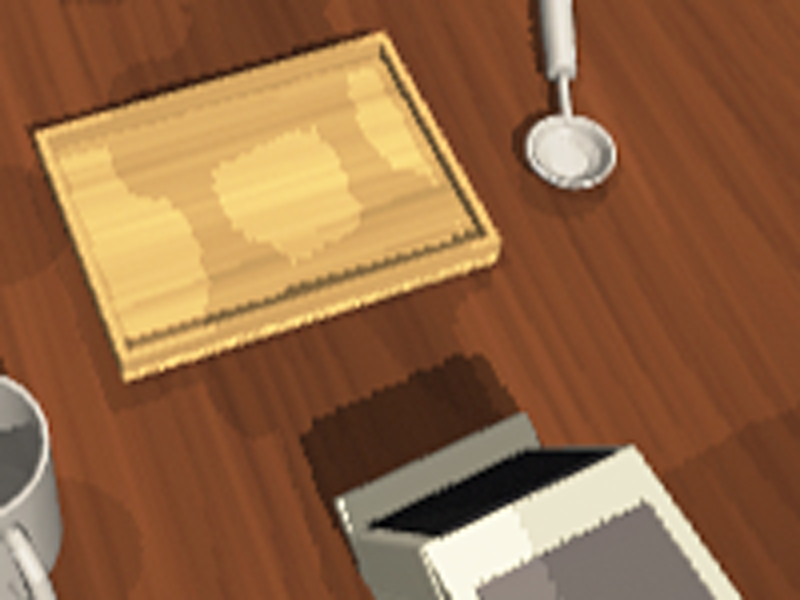

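The crops confirm the grey-white tin: bare metal, no colour, correct proportions, and the cap shifted toward -x, so its front faces the robot. Next I fit the tin, pad and tray poses from the corners.

```bash
cat > fit.py <<'E'
import numpy as np
from scipy.optimize import least_squares
from scipy.spatial.transform import Rotation as Ro
C={n:np.load(n+".npz") for n in("side","top")}
def proj(n,X):
    c=C[n]; p=(c["R"]@np.atleast_2d(X).T).T+c["t"].ravel(); p=p@c["K"].T; return p[:,:2]/p[:,2:]
def un(p,k,x,y): return (np.array(p,float)+.5)/k-.5+[x,y]
def ray(n,px,z):
    c=C[n]; o=-c["R"].T@c["t"].ravel(); d=c["R"].T@np.linalg.inv(c["K"])@[px[0],px[1],1]; return o+d*(z-o[2])/d[2]
def fit(name,frame,obs,x0):
    def res(v):
        R,t=frame(v); return np.concatenate([(proj(n,np.array(P)@R.T+t)-px).ravel() for n,P,px in obs])
    s=least_squares(res,x0,loss="soft_l1"); print(name,np.round(s.x,4)); 
    print(np.round(res(s.x).reshape(-1,2),1).tolist()); return s.x
def flat(v): return Ro.from_euler("z",v[2]).as_matrix(),np.array([v[0],v[1],0])
P0=np.array([[0,-1,0],[.5,0,-.75**.5],[.75**.5,0,.5]]) # cols: x up slope, y=-X, z normal
def pad(v): return Ro.from_euler("z",v[2]).as_matrix()@P0,np.array([v[0],v[1],.022])
E
cat > run1.py <<'E'
from fit import *
a,b,h=.021,.03,.14
tin=fit("tin",flat,[("top",[[a,b,h],[a,-b,h],[-a,-b,h],[-a,b,h],[-.0095,0,.149],[-a,b,0],[-a,-b,0]],un(np.array([(528,48),(658,90),(634,180),(500,147),(577,132),(456,188),(565,225)])-[396,0],6,310,145)),
 ("side",[[a,b,h],[-a,b,h],[a,b,0],[-a,b,0],[-.0095,0,.149]],un([(93,203),(194,203),(127,437),(219,437),(168,135)],6,190,95))],[.55,-.33,0])
pd=fit("pad",pad,[("top",[[.105,-.046,0],[0,-.046,0],[0,.046,0],[.105,.046,0],[0,-.055,.016],[0,.055,.016],[.105,-.055,0],[.105,.055,0]],un([(202,153),(320,158),(330,299),(210,301),(345,145),(360,308),(195,137),(213,322)],4.4,85,150)),
 ("side",[[.105,-.055,0],[.105,.055,0],[0,-.055,.016],[0,.055,.016]],un([(425,545),(635,447),(338,495),(523,415)],4,215,190))],[.45,.15,0])
x,y,r=.11,.08,.02
tray=fit("tray",flat,[("top",[[x,y,r],[x,-y,r],[-x,-y,r],[-x,y,r]],un([(512,33),(752,28),(758,358),(514,362)],4.4,85,150)),
 ("side",[[x,-y,r],[-x,-y,r],[-x,y,r],[x,y,r]],un([(36,130),(380,32),(499,243),(122,360)],4,215,190))],[.45,0,0])
np.savez("poses.npz",tin=tin,pad=pd,tray=tray)
for q in[(683,75),(683,135),(760,145)]: print("pink base",np.round(ray("top",un([q[0]-396,q[1]],6,310,145),0),3))
E
python3 run1.py
```

```text
tin [ 0.6265 -0.3122 -0.2932]
[[-0.5, 0.3], [0.0, -0.1], [-0.3, 0.0], [-0.3, -1.1], [-0.1, -0.1], [-0.6, 1.0], [0.9, 0.8], [-0.6, -0.8], [0.2, -1.2], [-0.5, 0.8], [0.2, 0.4], [-0.1, -0.8]]
pad [0.5343 0.1895 0.1319]
[[-0.9, -0.1], [-0.1, 1.2], [0.6, 0.5], [0.2, 0.2], [-2.0, 0.1], [-1.8, 0.8], [0.5, 0.3], [-0.2, -1.3], [-1.5, -0.2], [-1.1, -1.1], [-0.4, 1.8], [1.1, -0.5]]
tray [ 0.5605 -0.0136  0.0258]
[[0.3, 0.2], [0.2, 0.1], [0.3, 0.5], [-0.0, 0.6], [-0.8, 0.7], [0.7, 0.1], [0.0, -0.4], [-0.8, 0.6]]
pink base [ 0.675 -0.392  0.   ]
pink base [ 0.645 -0.391  0.   ]
pink base [ 0.64  -0.428  0.   ]
```

```bash
python3 - <<'E'
from fit import *
def L(n,p,q,z,k,x,y):
    A,B=[ray(n,un(u,k,x,y),z) for u in(p,q)]; d=A-B
    print(n,z,np.round(A,3)[:2],np.round(B,3)[:2],"len %.3f yaw %.3f"%(np.linalg.norm(d),np.arctan2(-d[1],-d[0])%np.pi), np.arctan2(d[1],d[0]))
T=(4.4,85,150);S=(4,215,190)
L("top",(195,137),(213,322),.113,*T);L("top",(40,155),(55,337),.113,*T)
L("top",(202,153),(210,301),.113,*T);L("top",(345,145),(360,308),.030,*T);L("top",(320,158),(330,299),.022,*T)
L("top",(40,155),(195,137),.113,*T);L("top",(55,337),(213,322),.113,*T)
L("side",(425,545),(635,447),.113,*S);L("side",(338,495),(523,415),.030,*S)
# sub-pixel: fit the black pad contour in top image
import cv2
g=cv2.imread("pics/top0.png"); m=(g.max(2)<45).astype(np.uint8); m[:, :125]=0; m[:,165:]=0; m[:178]=0; m[225:]=0
c=max(cv2.findContours(m,0,2)[0],key=cv2.contourArea); print(cv2.contourArea(c),cv2.approxPolyDP(c,3,True).reshape(-1,2).tolist())
e=[]
cols=cv2.cvtColor(g,cv2.COLOR_BGR2GRAY).astype(float)
for lo,hi,z in((126,137,.113),(152,168,.022)):
    P=[]
    for r in range(190,214):
        d=np.diff(cols[r,lo:hi]); d=-d if z>.1 else d; d=np.clip(d,0,None); i=np.argmax(d); s=slice(max(0,i-1),i+2); w=d[s]
        P.append((lo+.5+(np.arange(len(d))[s]*w).sum()/w.sum(),r))
    W=np.array([ray("top",p,z)[:2] for p in P]); vx,vy,x0,y0=cv2.fitLine(W.astype(np.float32),cv2.DIST_HUBER,0,.01,.01).ravel(); print(z,vx,vy,x0,y0,"yaw",np.arctan(vy/vx))
E
```

```text
top 0.113 [0.583 0.25 ] [0.469 0.234] len 0.114 yaw 0.144 0.1440584032942922
top 0.113 [0.571 0.345] [0.46 0.33] len 0.113 yaw 0.141 0.14103892804856932
top 0.113 [0.573 0.245] [0.482 0.236] len 0.091 yaw 0.101 0.1011417675996847
top 0.03 [0.591 0.177] [0.484 0.163] len 0.108 yaw 0.128 0.12791720859845432
top 0.022 [0.584 0.195] [0.49  0.185] len 0.094 yaw 0.109 0.10910814912685068
top 0.113 [0.571 0.345] [0.583 0.25 ] len 0.096 yaw 1.693 1.6928154508936417
top 0.113 [0.46 0.33] [0.469 0.234] len 0.097 yaw 1.673 1.673000495292812
side 0.113 [0.58 0.25] [0.472 0.237] len 0.109 yaw 0.121 0.12073923366126509
side 0.03 [0.589 0.18 ] [0.484 0.169] len 0.105 yaw 0.105 0.10460250855865626
708.0 [[132, 186], [134, 216], [158, 216], [156, 188]]
0.113 0.9924964 0.1222741 0.52301717 0.24109289 yaw 0.122580856
0.022 0.9907376 0.1357903 0.53672546 0.1909685 yaw 0.13621111
```

```bash
cat > h.py <<'E'
from fit import *
from plant import manip
po=np.load("poses.npz"); tin=po["tin"]; tray=po["tray"]; pdv=np.array([.534,.190,.122]); PR,PT=pad(pdv)
H=.110
def tool(R,t,s):  # tin pose -> TCP pose (grasp H above foot), s=+-1 branch
    T=np.c_[s*R[:,0],-s*R[:,1],-R[:,2]]   # tool x,y,z ; y=-s*tin y, z=-tin z
    return t+H*R[:,2], Ro.from_matrix(T).as_quat(scalar_first=True)
def padpose(side,x0,gap,s):
    k=1 if side=="front" else -1
    R=np.c_[k*PR[:,2],-k*PR[:,1],PR[:,0]]
    return tool(R,PT+PR@[x0,0,.021+gap],s)
def standpose(v,z,s):
    R,t=flat(v); return tool(R,t+[0,0,z],s)
E
python3 - <<'E'
from h import *
for s in(1,-1):
    for n,p in(("grasp",standpose(tin,0,s)),("lift",standpose(tin,.2,s)),("front",padpose("front",.008,.0,s)),("front off",padpose("front",.008,.10,s)),
      ("back",padpose("back",.008,.0,s)),("back off",padpose("back",.008,.10,s)),("up f",(padpose("front",.008,.1,s)[0]+[0,0,.1],padpose("front",.008,.1,s)[1])),
      ("tray0",standpose(tray,.008,s)),("tray180",standpose(tray+[0,0,np.pi],.008,s)),("tray90",standpose(tray+[0,0,np.pi/2],.008,s)),("tray-90",standpose(tray-[0,0,np.pi/2],.008,s))):
        q=manip.ik(*p); print(s,n,np.round(p[0],3),None if q is None else np.round(q,2))
E
```

```text
1 grasp [ 0.627 -0.312  0.11 ] [-0.63  0.6   1.32 -0.    1.23  1.23]
1 lift [ 0.627 -0.312  0.31 ] [-0.63  0.46  1.11 -0.    1.57  1.23]
1 front [0.529 0.231 0.135] [ 0.44  0.46  1.55 -0.51  1.35 -2.66]
1 front off [0.54  0.145 0.185] [ 0.3   0.31  1.63 -0.53  1.34 -2.8 ]
1 back [0.529 0.231 0.135] [ 0.44  0.46  1.55 -0.51  1.35  0.49]
1 back off [0.54  0.145 0.185] [ 0.3   0.31  1.63 -0.53  1.34  0.34]
1 up f [0.54  0.145 0.285] [ 0.3   0.21  1.54 -0.52  1.5  -2.9 ]
1 tray0 [ 0.56  -0.014  0.118] [-0.24  0.26  1.75 -0.    1.13  1.31]
1 tray180 [ 0.56  -0.014  0.118] [-0.24  0.26  1.75 -0.    1.13 -1.84]
1 tray90 [ 0.56  -0.014  0.118] [-0.24  0.26  1.75 -0.    1.13 -0.27]
1 tray-90 [ 0.56  -0.014  0.118] [-0.24  0.26  1.75 -0.    1.13  2.88]
-1 grasp [ 0.627 -0.312  0.11 ] [-0.63  0.6   1.32 -0.    1.23 -1.91]
-1 lift [ 0.627 -0.312  0.31 ] [-0.63  0.46  1.11 -0.    1.57 -1.91]
-1 front [0.529 0.231 0.135] [ 0.44  0.46  1.55 -0.51  1.35  0.49]
-1 front off [0.54  0.145 0.185] [ 0.3   0.31  1.63 -0.53  1.34  0.34]
-1 back [0.529 0.231 0.135] [ 0.44  0.46  1.55 -0.51  1.35 -2.66]
-1 back off [0.54  0.145 0.185] [ 0.3   0.31  1.63 -0.53  1.34 -2.8 ]
-1 up f [0.54  0.145 0.285] [ 0.3   0.21  1.54 -0.52  1.5   0.25]
-1 tray0 [ 0.56  -0.014  0.118] [-0.24  0.26  1.75 -0.    1.13 -1.84]
-1 tray180 [ 0.56  -0.014  0.118] [-0.24  0.26  1.75 -0.    1.13  1.31]
-1 tray90 [ 0.56  -0.014  0.118] [-0.24  0.26  1.75 -0.    1.13  2.88]
-1 tray-90 [ 0.56  -0.014  0.118] [-0.24  0.26  1.75 -0.    1.13 -0.27]
```

```bash
python3 - <<'E'
from h import *
import cv2
s=-1
p,o=standpose(tin,.16,s); manip.goto(p,o)
p,o=standpose(tin,0,s); manip.move_straight(p,rate=.15)
manip.close(50); st=manip.get_obs(); print(st["t"],st["opening"],st["gripper_force"],st["position"],st["ft_force"])
p,o=standpose(tin,.2,s); manip.move_straight(p,rate=.2)
st=manip.get_obs(); print(st["t"],st["opening"],st["gripper_force"],st["position"],st["ft_force"],st["q"])
p,o=padpose("front",.012,.10,s); p=p+[0,0,.08]
manip.goto(p,o); st=manip.get_obs(); print(st["t"],st["position"],p,st["ft_force"],st["q"])
f=manip.grab_frame("side"); cv2.imwrite("pics/held_full.png",f["img"]); cv2.imwrite("pics/held.png",cv2.resize(f["img"][130:384,190:512],None,fx=2.3,fy=2.3,interpolation=cv2.INTER_CUBIC))
E
```

```text
3.3417 0.6965351371533266 54.96038496494293 [ 0.62709056 -0.31302759  0.11140934] [-0.73102701 -1.60257065  4.19213699]
4.4917 0.6972928303458237 54.42436695098877 [ 0.62588028 -0.31171585  0.30761332] [-0.49672406  0.24202721 -3.437057  ] [-6.34448961e-01  4.59472873e-01  1.11515097e+00  8.70643089e-05
  1.57085956e+00 -1.91211613e+00]
6.375 [0.53964872 0.14603909 0.26817156] [0.53932902 0.1465364  0.2681551 ] [ 0.51823845 -0.04637603 -3.10041668] [ 0.30172078  0.22862909  1.5573303  -0.51673472  1.47328617  0.26274726]
```

View pics/held.png

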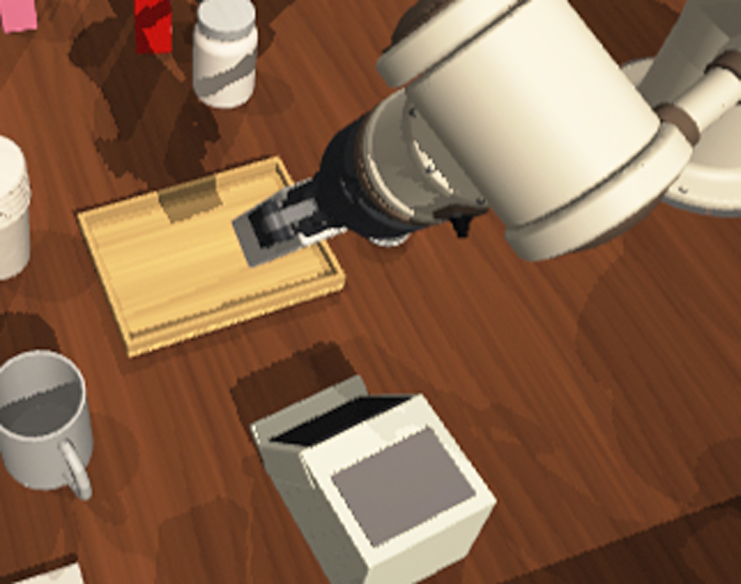

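The tin is held: the opening matches 60 mm, the wrist carries about 3 N, and the view runs nearly along the tool axis. Next is a guarded approach to the pad.

```bash
cat >> h.py <<'E'
def press(side,s,x0=.012,target=4,start=.008):
    n=PR[:,2]
    p,o=padpose(side,x0,.05,s); manip.move_straight(p,frame=o,rate=.2)
    p,o=padpose(side,x0,start,s); manip.move_straight(p,rate=.1); manip.wait(.15)
    f0=manip.get_obs()["ft_force"]; g=start
    while g>-.012:
        g-=.001; manip.move_straight(padpose(side,x0,g,s)[0],rate=.03); manip.wait(.05)
        ob=manip.get_obs(); f=(np.array(ob["ft_force"])-f0)
        print("%.4f"%g,np.round(PR.T@f,1),np.round(PR.T@(np.array(ob["position"])-PT),4),np.round(ob["moment"],2))
        if f@n>target: break
    return g
E
python3 - <<'E'
from h import *
import cv2
g=press("front",-1)
manip.wait(.4); ob=manip.get_obs(); print(ob["t"],ob["ft_force"],ob["opening"])
f=manip.grab_frame("side"); i=f["img"][230:384,290:450]; cv2.imwrite("pics/pf.png",cv2.resize(i,None,fx=3.8,fy=3.8,interpolation=cv2.INTER_CUBIC))
E
```

```text
0.0070 [-0.5 -0.8  0.7] [ 1.22e-01 -1.00e-04  2.82e-02] [ 0.59  0.08 -0.  ]
0.0060 [ 0.  -0.7  0.3] [0.122 0.    0.027] [ 0.54  0.05 -0.01]
0.0050 [-0.5 -0.5 -0.3] [0.122 0.    0.026] [0.49 0.05 0.01]
0.0040 [ 0.1 -0.7  0. ] [0.122 0.    0.025] [ 0.56  0.05 -0.03]
0.0030 [ 0.3 -0.2 -0.4] [ 0.122 -0.     0.024] [ 0.53 -0.    0.01]
0.0020 [-0.1 -0.4  2.3] [ 1.221e-01 -1.000e-04  2.340e-02] [-0.    0.13  0.03]
0.0010 [ 1.  -0.7  6.3] [ 1.221e-01 -1.000e-04  2.320e-02] [-0.65  0.23  0.08]
10.3583 [-0.22923798 -4.23474922  1.41464821] 0.695830396574314
```

View pics/pf.png

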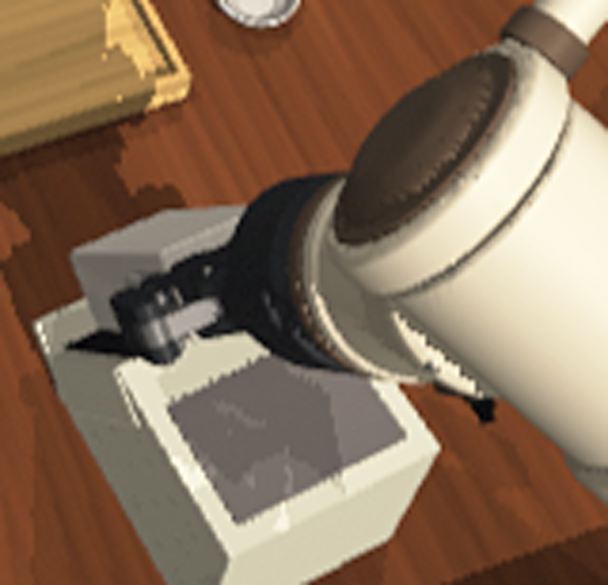

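```bash
python3 - <<'E'
from h import *
import cv2
i=cv2.imread("pics/pf.png")
R=np.c_[PR[:,2],-PR[:,1],PR[:,0]]; t=PT+PR@[.012,0,.023]
P=[[x,y,z] for z in(0,.14) for x,y in((-.021,-.03),(.021,-.03),(.021,.03),(-.021,.03))]+[[0,0,.11],[-.0095,0,.149]]
q=(proj("side",np.array(P)@R.T+t)-[290,230]+.5)*3.8-.5
print(np.round(q).astype(int).tolist())
q=q.astype(int)
for k in range(4):
    for a,b in((k,(k+1)%4),(4+k,4+(k+1)%4),(k,k+4)): cv2.line(i,tuple(map(int,q[a])),tuple(map(int,q[b])),(0,255,0) if a<4 and b<4 else (0,0,255),1)
cv2.imwrite("pics/ov.png",i)
E
```

```text
[[196, 286], [164, 209], [64, 254], [95, 332], [311, 289], [273, 199], [157, 252], [195, 343], [209, 270], [251, 291]]
```

View pics/ov.png

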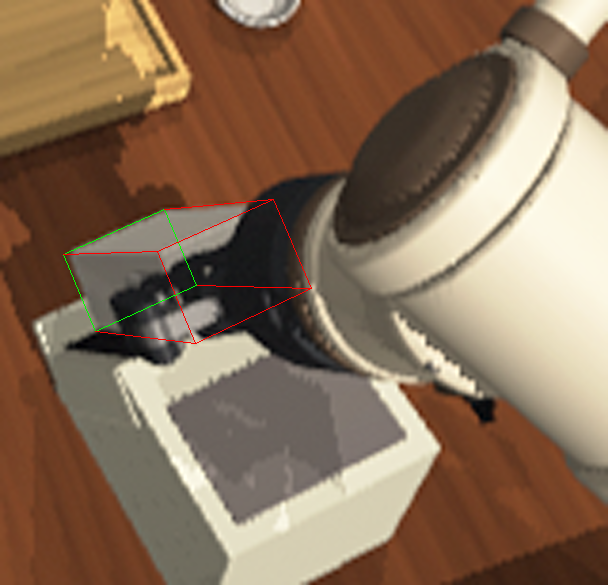

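The model overlay matches the held tin; only the foot height along the slope is uncertain, by up to about 10 mm. I'll feel for the lip, then press again with a known foot height.

```bash
cat >> h.py <<'E'
def seek_lip(side,s,x0=.012,gap=.006):
    manip.move_straight(padpose(side,x0,gap,s)[0],rate=.05); manip.wait(.2); f0=np.array(manip.get_obs()["ft_force"]); x=x0
    while x>-.012:
        x-=.002; manip.move_straight(padpose(side,x,gap,s)[0],rate=.04); manip.wait(.05)
        f=PR.T@(np.array(manip.get_obs()["ft_force"])-f0)
        if f[0]>2.5: break
    print("lip at",x,np.round(f,1)); return x
E
python3 - <<'E'
from h import *
x=seek_lip("front",-1)
x+=.006
manip.move_straight(padpose("front",x,.006,-1)[0],rate=.05); manip.wait(.15)
f0=np.array(manip.get_obs()["ft_force"]); g=.006
while g>-.006:
    g-=.001; manip.move_straight(padpose("front",x,g,-1)[0],rate=.03); manip.wait(.05)
    f=PR.T@(np.array(manip.get_obs()["ft_force"])-f0)
    if f[2]>5: break
manip.wait(1.2); ob=manip.get_obs(); print(ob["t"],g,x,np.round(PR.T@(np.array(ob["ft_force"])-f0),1),ob["opening"],np.round(ob["moment"],2))
np.save("x.npy",x)
E
```

```text
lip at 0.0 [2.8 1.7 1.2]
15.775 0.001 0.006 [0.4 1.4 6.9] 0.6965797549782945 [-0.65  0.25  0.07]
```

The lip is exactly where the model put it, and the front has been held for more than 1 s at 7 N. Now the back.

```bash
python3 - <<'E'
from h import *
s=-1;x=.006
manip.move_straight(padpose("front",x+.004,.06,s)[0],rate=.15)
p,o=padpose("front",x+.004,.10,s); manip.move_straight(p+[0,0,.05],rate=.2)
p,o=padpose("back",.010,.10,s); manip.goto(p+[0,0,.05],o)
print(manip.get_obs()["t"],manip.get_obs()["q"][5],manip.get_obs()["opening"])
g=press("back",s,x0=.008,target=5)
manip.wait(1.2); ob=manip.get_obs(); print(ob["t"],g,np.round(PR.T@np.array(ob["ft_force"]),1),ob["opening"],np.round(ob["moment"],2))
E
```

```text
19.5083 -2.8497270525400586 0.700704875823379
0.0070 [ 0.6  0.4 -1.2] [ 0.118  -0.      0.0282] [ 0.53  0.09 -0.  ]
0.0060 [ 0.5  1.1 -0.5] [0.118 0.    0.027] [0.53 0.05 0.01]
0.0050 [-0.2  0.5 -0.6] [0.118 0.    0.026] [ 0.5   0.09 -0.01]
0.0040 [-0.1  0.3 -0.8] [ 0.118 -0.     0.025] [ 0.53  0.11 -0.01]
0.0030 [ 0.7  1.2 -1.2] [0.118 0.    0.024] [ 0.5   0.13 -0.01]
0.0020 [ 0.4  0.8 -0.3] [0.118 0.    0.023] [0.5  0.04 0.03]
0.0010 [0.7 1.1 3.6] [ 0.1181 -0.      0.0226] [-0.29  0.15  0.01]
0.0000 [2.5 2.7 7.5] [ 1.181e-01 -1.000e-04  2.250e-02] [-0.96  0.28  0.05]
24.4167 0.0 [-1.9  0.6  7.3] 0.6988423950234983 [-0.92  0.21  0.11]
```

```bash
python3 - <<'E'
from h import *
import cv2
s=-1
manip.move_straight(padpose("back",.012,.06,s)[0],rate=.15)
p,o=padpose("back",.012,.10,s); manip.move_straight(p+[0,0,.05],rate=.2)
p,o=standpose(tray,.08,s); manip.goto(p,o)
manip.move_straight(standpose(tray,.016,s)[0],rate=.1); manip.wait(.2)
f0=np.array(manip.get_obs()["ft_force"]); z=.016
while z>-.002:
    z-=.001; manip.move_straight(standpose(tray,z,s)[0],rate=.03); manip.wait(.06)
    f=np.array(manip.get_obs()["ft_force"])-f0
    if f[2]>2.5: break
print(z,np.round(f,1),manip.get_obs()["t"])
manip.open(); manip.wait(.3); manip.move_straight(standpose(tray,.14,s)[0],rate=.12)
q=manip.get_obs()["q"]; manip.goto([.35,-.25,.35],manip.get_obs()["tcp_rot"]); manip.wait(.3)
ob=manip.get_obs(); print(ob["t"],ob["ft_force"])
im=[manip.grab_frame(n)["img"] for n in("side","top")]
cv2.imwrite("pics/end.png",cv2.resize(np.hstack([im[0][80:350,90:400],im[1][60:330,60:370]]),(800,348),interpolation=cv2.INTER_AREA))
E
```

```text
0.008999999999999994 [-0.2 -0.1  3.1] 29.6167
33.1 [ 0.20536838  0.28150103 -0.13184353]
```

View pics/end.png

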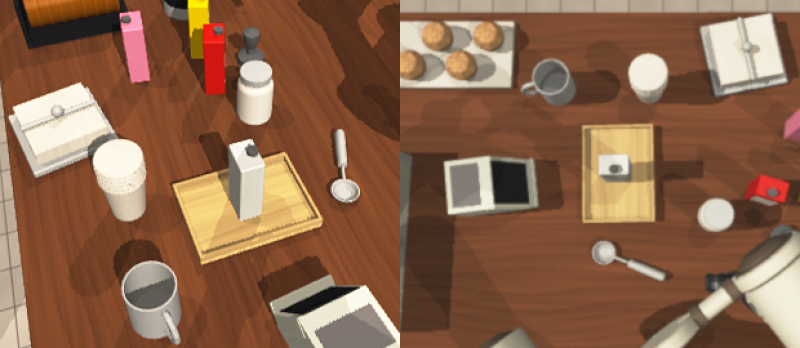

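The tin stands upright in the middle of the tray, at (245,180) in the side view and (614,168) in the top view. The bystanders have not moved.

```bash
python3 -c "
from plant import manip
print(manip.finish_job())"
```

```text
the job is handed in; nothing more can be done
None
```

The job is handed in at about 33 s of the 61 s allowed: the tin's front and then its back were each held against the pad for over a second at about 7 N, and it was released upright in the tray with the bystanders unmoved; no verdict was returned.

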